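# Slide a glaze test plate out over the end of the drying ledge

## Task

Push the red stop bolt all the way back to clear the ledge, then push the glaze test plate along the ledge until about a third of its length sticks out past the open end where the bolt was in the way, so that the potter can see its edge and get a thumb under it. Only push with the fingers: never lift, tip or drop the plate, leave it lying flat and square with the ledge, and do not disturb the bowl, the jar or the spatula.

Things in the scene. Friction and masses are not known exactly. Their poses are not given: they have to be found in the camera images.
- ledge: Fixed plywood ledge on the bench; place and yaw vary. Origin on the bench (z=0). Deck 80 mm up, own y from -170 (open end) to +220 mm, own x from -65 (front, robot side) to +100 mm. Back rail 16 mm high above the deck, front face at x=+60, y -100 to +220; no lip at front or ends. Steel bolt guide on the deck: x 80 to 100, y -170 to -120, 30 mm high.
- ledge_end (a point): Point on the top edge of the ledge's open end: in the ledge's frame x=0, y=-170 mm, z=80 mm. Same axes as the ledge; its -y points straight out past the open end.
- plate: Loose fired-clay plate, terracotta with blue, white and green stripes: 90 mm (its x, across the ledge) x 140 mm (its y, along the ledge) x 8 mm thick, about 0.22 kg (varies). Origin at the centre of its underside, z up. Lies on the deck, its y nearly along the ledge's y; stays put when not pushed.
- plate_lead (a point): Middle of the plate's leading end face (nearest the ledge's open end): in the plate's frame x=0, y=-70 mm, z=4 mm. A third of the plate out means this point about 47 mm beyond the ledge's end.
- bolt (a joint): Sliding stop bolt across the plate's path, in m: near 0 closed (starts between 0 and 0.012), 0.075 all the way back at its end stop. It slides along the ledge's +x, away from the robot, against about 2 N of friction, and stays where it is left.
- bolt_pad (a point): Centre of the front face of the bolt's red push pad, 26 mm wide (ledge y), 14 mm thick (ledge x), from 3 to 33 mm above the deck. In the ledge's frame: x = -10 mm + bolt value, y = -145 mm, z = 98 mm. A 16 mm wide steel bar runs back from the pad.
- bowl: Loose terracotta bowl on the bench, 130 mm across, 55 mm high, to the robot's left. Origin at the centre of its foot. Leave alone.
- jar: Loose amber jar with a white cap on the bench, 60 mm across, 85 mm high, to the right in front of the ledge. Origin at the centre of its foot. Leave alone.
- spatula: Loose metal spatula with a wooden handle, about 160 mm long, lying on the bench off the ledge's left end. Leave alone.
- wheel: Fixed aluminium banding wheel (turntable) on the bench to the right: disc 240 mm across, top 128 mm above the bench. Origin at the centre of its foot.

How it is judged:
By the outcome, as a careful person would: the job done as asked, in the order asked, and still so for the second after the job is handed in, with the robot touching nothing.
It also fails if it takes over 54 s, if anything falls off the work surface, if the arm or the gripper's body presses on something with over 40 N, if the wrist force passes 120 N, or if a joint passes its speed limit or range.

## Robot

A 7-joint arm with a two-finger parallel gripper is mounted at the origin on the work surface. World frame = base frame: x ahead of the robot, y to its left, z up, the work surface at z = 0. Lengths are in m, angles in rad, forces in N, time in s.
With the tool pointing down it reaches from about 0.35 to 0.9 m from the base axis. Payload 8.1 kg.
Tool frame: the origin (TCP) lies at the very end of the fingers, on their centre line; the grasp point (between the pads) lies 19 mm behind it (grasp_offset is the distance from the TCP to the grasp point, in m); z points along the fingers, y is the line along which they close (so a half turn about z gives the same grasp; the last joint's range is limited). The gripper opens to 92 mm and grips with 3 to 60 N. Pads are 19 mm wide; open, the fingers measure 130 mm over their backs; the gripper's body (75 mm by 190 mm) begins 47 mm behind the grasp point.
Start: joints at [-1.221, 0.434, 0.025, 1.573, -0.012, 1.134, -0.075], TCP at [0.273, 0.562, 0.227] pointing down, gripper open.
Joint ranges: [-2.62, 2.62], [-0.44, 2.09], [-1.27, 1.32], [0.08, 2.57], [-1.32, 4.46], [0.12, 2], [-2.74, 2.74]. Speed limits (rad/s): [2.22, 2.22, 3.01, 3.01, 3.14, 3.14, 3.14].

## Interface

Orientations are given as a rotation vector (axis times angle).
In Python, from cell import observe, get_image, camera_params, sign_off, silhouettes, grasp_offset gives the robot as it stands. The module is installed in compiled form; this text tells all that it offers.
- The arm moves only by the tool jog_arm, never from a script. Its argument "motion" is a list that holds one entry, the list of rows, each a list of 7 numbers: the shift along the tool's x, y, z in m, then the turn, a rotation vector about the tool's x, y, z in rad, then the closure, from -1 (fully open) to 1 (shut), so that 0 is half open. In form: [[[dx, dy, dz, wx, wy, wz, hand], ...]]. A call has 1 to 10 rows; each row is the pose to reach, as a shift and turn from the pose commanded when the call began, along the tool's axes at that moment; what a row does not reach only later rows make up. A row lasts 1/12 s, in which the tool goes at most 41.7 mm and 7.16 degrees, less where a joint would pass 70% of its speed; a pose out of reach is approached as far as the arm can. A call with a gripper value outside its range is refused whole. The fingers move at their own pace and stop on an object; "force" is the grip in N (left out, the last holds). Time passes only in rows, so rows that repeat a pose let the fingers close. It gives the time, the measured TCP pose, the force, the opening and the grip force at its end, in the units of the state.
- observe(): the state, without advancing time (a new reading comes with each control period).
- get_image(name): name is "side" or "top" or "wrist"; returns the picture (384x512x3 uint8, red, green, blue); there is no depth.
- camera_params(name): a dict with "vertical_fov" (degrees; the focal length in pixels is half the picture's height over the tangent of half this angle, whatever the lens; pixels are square), "cx", "cy" (the principal point, pixels), "dist_coeffs" ([k1, k2, p1, p2, k3] as OpenCV has them; the pictures are not rectified), "T" (4x4, takes a point from camera to world coordinates). Camera axes: x right, y down, z forward; pixel columns grow to the right and rows downward; lengths in m; the calibration is good to about 2 mm. A picture is of the moment at which its call begins: read the wrist's pose just before it. camera_params takes no time and is no camera call; for the wrist camera it gives the pose at the moment of the call.
- sign_off(): hands the job in; it is judged then, once.
Trained networks look in the newest picture that a camera, given by its name, has taken for a name from the list of things; names that differ only in an ending like _2 or _b are one class to them, and where a whole thing is asked for, a point or a joint stands for the part that bears it (a point fixed in the world has none). Each returns a list of dicts, best first, with "p" (0 to 1); they miss things now and then, are a little off and sometimes report something else, mostly with a low value. They report only what shows in the picture. A call takes as long as a camera call.
- silhouettes(query, camera): "mask" (384x512 bool, what is visible of it) and "pixel" ([column, row] in pixels, amid what is visible of it).
The state is a dict: "clock": time; "joints": joint angles; "dq": joint speeds; "joint_efforts": joint torques, N m; "position": TCP position; "ee_rot": TCP orientation; "force": force on the tool from outside, world axes, zero at the start; "ft_torque": the same for the moment, N m; "width": opening from 0.0 (shut) to 1.0 (fully open); "gripper_force": force on a finger pad.
Only numpy, scipy, OpenCV 4.12 (cv2) and the standard library are available. Lean on these libraries where they do the work, as an engineer would, in place of code of your own. Each camera call takes 0.05 s, during which the arm holds its last target. There are 200 camera calls.

## Working session

There is one attempt and no reset: what is moved stays moved. The work goes in short steps, Python scripts to look and compute and a tool call to move; the robot and the scene stay as the last step left them, time stands still between calls to the robot, and variables do not carry over. Pictures are saved under pics/ and viewed, at most 10 in all, crops included, and the job is handed in when it is done.

Besides the shell and the picture viewer there is one more tool, called as name(argument=value, ...) on one line, values as JSON. jog_arm: Moves the arm, as the interface text tells. Its arguments: {"type":"object","properties":{"motion":{"type":"array"},"force":{"type":"number"}},"required":["motion"]}

```bash
mkdir -p pics
cat > h.py <<'E'
import numpy as np, cv2
from cell import *
from scipy.spatial.transform import Rotation as R
def K(p):
    f=192/np.tan(np.radians(p["vertical_fov"])/2)
    return np.array([[f,0,p["cx"]],[0,f,p["cy"]],[0,0,1.]]),np.array(p["dist_coeffs"],float)
def toz(p,uv,z):
    k,d=K(p);T=np.array(p["T"])
    n=cv2.undistortPoints(np.array(uv,float).reshape(-1,1,2),k,d).reshape(-1,2)
    r=np.c_[n,np.ones(len(n))]@T[:3,:3].T;o=T[:3,3]
    return o+r*((z-o[2])/r[:,2])[:,None]
def proj(p,X):
    k,d=K(p);T=np.linalg.inv(np.array(p["T"]))
    return cv2.projectPoints(np.array(X,float).reshape(-1,3),cv2.Rodrigues(T[:3,:3])[0],T[:3,3],k,d)[0].reshape(-1,2)
def save(n,im): cv2.imwrite("pics/"+n,im[:,:,::-1])
E
python3 - <<'E'
from h import *
s=observe();print(s)
for c in("top","side"):
    im=get_image(c);save(c+"0.png",im);p=camera_params(c);print(c,p)
    for q in("ledge","plate","bolt","bowl","jar","spatula"):
        for r in silhouettes(q,c)[:2]:
            m=r["mask"].astype(np.uint8);print(q,round(r["p"],2),r["pixel"],m.sum(),np.round(cv2.boxPoints(cv2.minAreaRect(cv2.findNonZero(m)))).tolist())
E
```

```text
{'clock': 0.0, 'joints': array([-1.22056356,  0.43526138,  0.02496196,  1.57414435, -0.01158738,
        1.13399553, -0.07511671]), 'dq': array([-2.50642825e-04, -1.32266661e-06,  9.32889817e-04,  9.92874883e-04,
        7.77250427e-06, -2.49008162e-04,  3.00379413e-04]), 'joint_efforts': array([-6.67128552e-05, -6.67845440e+01,  9.84774716e-01, -3.14468157e+01,
       -6.08104491e-02,  4.28172550e-02,  1.59838828e-04]), 'position': array([0.27326234, 0.56149649, 0.22590273]), 'ee_rot': array([-7.05306638e-01, -3.06117128e+00,  2.59082999e-03]), 'force': array([-0.51966452,  0.61881404, -0.29535134]), 'ft_torque': array([ 0.03545154,  0.03437886, -0.01660842]), 'gripper_force': 0.0, 'width': 1.0003058008555643}
top {'vertical_fov': 50.727042414625046, 'cx': 256.0433150113763, 'cy': 186.70478183747542, 'dist_coeffs': array([0.02763231, 0.        , 0.        , 0.        , 0.        ]), 'T': array([[ 0.02833157, -0.99751279,  0.06454107,  0.39575716],
       [-0.99946655, -0.02721935,  0.01804754, -0.0601503 ],
       [-0.01624588, -0.06501796, -0.99775184,  1.50892868],
       [ 0.    
[... 1205 characters left out ...]
], [259.0, 176.0], [241.0, 267.0]]
plate 0.81 [230.6, 221.5] 809 [[212.0, 233.0], [220.0, 202.0], [247.0, 208.0], [239.0, 240.0]]
bolt 0.49 [226.8, 181.2] 155 [[204.0, 173.0], [239.0, 173.0], [239.0, 181.0], [204.0, 181.0]]
bolt 0.42 [217.3, 212.7] 3515 [[187.0, 256.0], [205.0, 166.0], [258.0, 177.0], [240.0, 267.0]]
bowl 0.81 [237.9, 309.1] 1489 [[208.0, 320.0], [227.0, 283.0], [267.0, 303.0], [248.0, 340.0]]
jar 0.46 [214.7, 215.0] 3564 [[187.0, 257.0], [205.0, 165.0], [259.0, 176.0], [240.0, 267.0]]
spatula 0.7 [175.6, 292.1] 646 [[156.0, 287.0], [210.0, 284.0], [211.0, 301.0], [157.0, 303.0]]
spatula 0.31 [226.6, 176.8] 170 [[204.0, 173.0], [239.0, 173.0], [239.0, 181.0], [204.0, 181.0]]
```

Run:
```python
import cv2
a=cv2.imread("pics/top0.png")[100:240,80:380];cv2.imwrite("pics/t0c.png",cv2.resize(a,None,fx=2.6,fy=2.6,interpolation=cv2.INTER_CUBIC))
```

```text
(no output)
```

View pics/t0c.png

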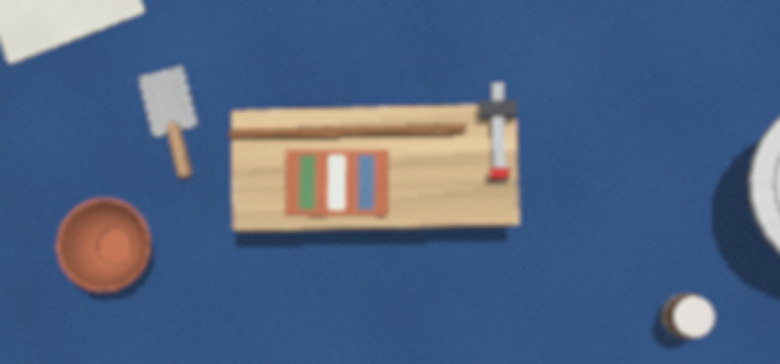

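View pics/side0.png

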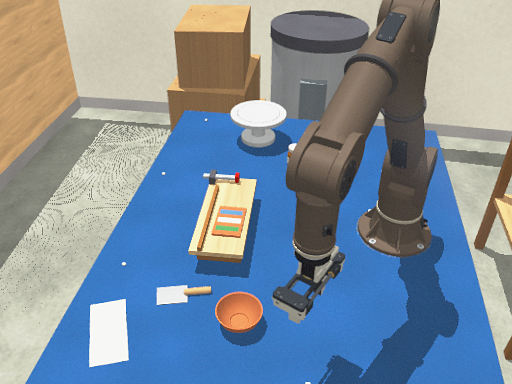

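The top view shows the ledge square-on, with the bolt end to the right (world −y), the red pad near (271,167) and the plate spanning about (190–229, 158–183). Next I fit the ledge and plate poses from both cameras.

```bash
cat >> h.py <<'E'
from scipy.optimize import least_squares
def pose_pts(q,P):
    c,s=np.cos(q[2]),np.sin(q[2]);P=np.array(P,float)
    return np.c_[q[0]+c*P[:,0]-s*P[:,1],q[1]+s*P[:,0]+c*P[:,1],P[:,2]]
def hull(p,X): return cv2.convexHull(proj(p,X).astype(np.float32))[:,0]
def fit(views,box,q0):
    """views: (params, mask); fits x,y,yaw of a box by its silhouette hull's signed distance"""
    S=[]
    for p,m in views:
        cs=cv2.findContours(m.astype(np.uint8),0,1)[0];S.append((p,cv2.convexHull(max(cs,key=cv2.contourArea))[:,0].astype(float)))
    def seg(h):
        n=np.roll(h,-1,0);t=np.linspace(0,1,15)[:,None,None];return (h*(1-t)+n*t).reshape(-1,2)
    def f(q):
        r=[]
        for p,h in S:
            mh=hull(p,pose_pts(q,box)).reshape(-1,1,2)
            r+=[cv2.pointPolygonTest(mh,(float(a),float(b)),True) for a,b in seg(h)]
        return np.array(r)
    return least_squares(f,q0,loss="soft_l1",diff_step=1e-3),f
def box(x0,x1,y0,y1,z0,z1): return [[a,b,c] for a in(x0,x1) for b in(y0,y1) for c in(z0,z1)]
E
python3 - <<'E'
from h import *
P={c:camera_params(c) for c in("top","side")}
M={}
for c in P:
    get_image(c)
    for q in("ledge","plate"): M[c,q]=silhouettes(q,c)[0]["mask"]
print(np.round(toz(P["top"],[[80+a/2.6,100+b/2.6] for a,b in((231,111),(516,104),(520,224),(234,231))],.08),4).tolist())
print("plate", np.round(toz(P["top"],[[80+a/2.6,100+b/2.6] for a,b in((286,150),(388,150),(388,216),(286,217))],.088),4).tolist())
print("pad",np.round(toz(P["top"],[[80+498/2.6,100+179/2.6]],.113),4))
for name,b,q0 in(("ledge",box(-.065,.1,-.17,.22,.0,.08),[.46,-.01,0]),("plate",box(-.045,.045,-.07,.07,.08,.088),[.44,.04,0])):
    for cs in(("top",),("side",),("top","side")):
        r,f=fit([(P[c],M[c,name]) for c in cs],b,q0);print(name,cs,np.round(r.x,4),round(float(np.abs(f(r.x)).mean()),2))
s=observe();print(np.round(R.from_rotvec(s["ee_rot"]).as_matrix(),3),s["clock"])
w=camera_params("wrist");T=np.array(w["T"]);A=np.eye(4);A[:3,:3]=R.from_rotvec(s["ee_rot"]).as_matrix();A[:3,3]=s["position"]
print(np.round(np.linalg.inv(A)@T,3),w["vertical_fov"])
E
```

```text
[[0.637, 0.2812, 0.08], [0.6568, -0.1093, 0.08], [0.4924, -0.1189, 0.08], [0.4723, 0.2702, 0.08]]
plate [[0.5841, 0.2021, 0.088], [0.5878, 0.0632, 0.088], [0.4979, 0.0603, 0.088], [0.4928, 0.1986, 0.088]]
pad [[ 0.5494 -0.0868  0.113 ]]
ledge ('top',) [0.5593 0.0574 0.0802] 1.06
ledge ('side',) [0.5633 0.0175 0.0494] 1.14
ledge ('top', 'side') [0.559  0.054  0.0686] 2.39
plate ('top',) [0.5447 0.1334 0.0116] 0.37
plate ('side',) [0.5438 0.1369 0.035 ] 0.24
plate ('top', 'side') [0.5441 0.1349 0.0341] 0.39
[[-0.899  0.438  0.   ]
 [ 0.438  0.899  0.   ]
 [ 0.     0.    -1.   ]] 1.0
[[-0.001 -0.97  -0.245  0.066]
 [ 1.    -0.001  0.     0.001]
 [-0.001 -0.245  0.97  -0.158]
 [ 0.     0.     0.     1.   ]] 65.33641999501162
```

jog_arm(motion=[[[-0.48,-0.356,-0.04,0,0,1.066,-1],[-0.48,-0.356,-0.04,0,0,1.066,-1],[-0.48,-0.356,-0.04,0,0,1.066,-1],[-0.48,-0.356,-0.04,0,0,1.066,-1],[-0.48,-0.356,-0.04,0,0,1.066,-1],[-0.48,-0.356,-0.04,0,0,1.066,-1],[-0.48,-0.356,-0.04,0,0,1.066,-1],[-0.48,-0.356,-0.04,0,0,1.066,-1],[-0.48,-0.356,-0.04,0,0,1.066,-1],[-0.48,-0.356,-0.04,0,0,1.066,-1]]])

```text
clock: 1.83
position: [0.4659, 0.1914, 0.2551]
ee_rot: [-2.168, -2.274, -0.002]
force: [1.0, 0.9, 0.6]
width: 1.004
gripper_force: 0.0
```

jog_arm(motion=[[[-0.17,0.076,-0.015,0,0,0,-1],[-0.17,0.076,-0.015,0,0,0,-1],[-0.17,0.076,-0.015,0,0,0,-1],[-0.17,0.076,-0.015,0,0,0,-1],[-0.17,0.076,-0.015,0,0,0,-1],[-0.17,0.076,-0.015,0,0,0,-1],[-0.17,0.076,-0.015,0,0,0,-1],[-0.17,0.076,-0.015,0,0,0,-1]]])

```text
clock: 2.5
position: [0.5497, 0.0284, 0.2693]
ee_rot: [-2.161, -2.279, -0.0]
force: [0.3, -0.2, -0.3]
width: 1.0
gripper_force: 0.0
```

Run:
```python
from h import *
s=observe();print(s["clock"],s["position"],s["ee_rot"])
p=camera_params("wrist");im=get_image("wrist");save("w0.png",im)
np.save("w0T.npy",p["T"])
Q=[.5484,.0549,.051]
for pts in(box(-.065,.1,-.17,.22,.08,.08)[::2],):
    print(np.round(proj(p,pose_pts(Q,pts))).tolist())
print(proj(p,pose_pts(Q,[[-.006,-.145,.098]])))
for q in("plate","bolt","ledge"):
    for r in silhouettes(q,"wrist")[:1]:
        m=r["mask"].astype(np.uint8);print(q,r["p"],r["pixel"],np.round(cv2.boxPoints(cv2.minAreaRect(cv2.findNonZero(m)))).tolist())
        if q=="plate":
            f,g=fit([(p,m)],box(-.045,.045,-.07,.07,.08,.088),[.544,.133,.03]);print(f.x,np.abs(g(f.x)).mean())
cv2.imwrite("pics/w0b.png",cv2.resize(im[:,:,::-1],(800,600),interpolation=cv2.INTER_CUBIC))
```

```text
2.5 [0.54968228 0.02842142 0.26931015] [-2.16146643e+00 -2.27859199e+00 -7.15939367e-05]
[[209.0, 287.0], [196.0, -53.0], [335.0, 287.0], [354.0, -51.0]]
[[253.47465279 277.48957448]]
plate 0.78 [256.3, 81.2] [[213.0, 148.0], [217.0, 14.0], [303.0, 16.0], [299.0, 150.0]]
[0.54380427 0.13437232 0.02211092] 0.33113981877984083
bolt 0.87 [287.5, 281.0] [[256.0, 273.0], [352.0, 273.0], [352.0, 290.0], [256.0, 290.0]]
ledge 0.57 [296.1, 163.5] [[201.0, 0.0], [354.0, 0.0], [354.0, 298.0], [201.0, 298.0]]
```

View pics/w0b.png

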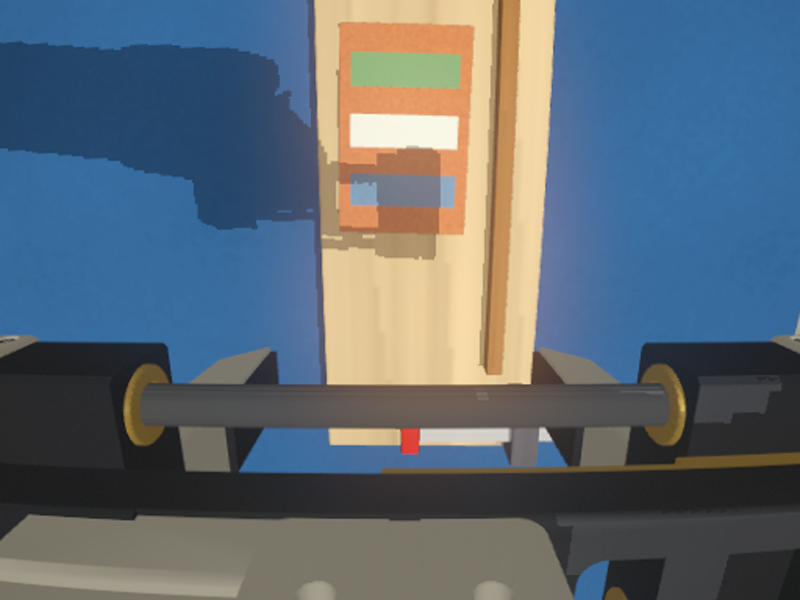

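The wrist view shows the ledge vertical, with its open end at row ≈284 and the front corner at (211,284). The pad's front face is at column ≈257, rows 274–290, and the plate is at (213–303, 14–150). I'll turn these into positions.

Run:
```python
from h import *
p=camera_params("wrist");k=1/1.5625
def t(n,pts,z): print(n,np.round(toz(p,np.array(pts)*k,z),4).tolist())
t("front edge",[(314,10),(328,385),(331,444)],.08)
t("end edge",[(331,444),(395,444)],.08)
t("rail end base",[(486,374),(501,375)],.096)
t("back edge",[(555,10),(536,350)],.08)
t("pad top",[(401,428),(401,454),(419,454),(419,428)],.113)
t("bar",[(500,430),(500,442)],.1)
```

```text
front edge [[0.4788, 0.2128, 0.08], [0.4936, -0.0597, 0.08], [0.4965, -0.1128, 0.08]]
end edge [[0.4965, -0.1128, 0.08], [0.5498, -0.1097, 0.08]]
rail end base [[0.6159, -0.0371, 0.096], [0.6275, -0.0374, 0.096]]
back edge [[0.643, 0.2226, 0.08], [0.6569, -0.0214, 0.08]]
pad top [[0.5533, -0.0767, 0.113], [0.5544, -0.0986, 0.113], [0.5681, -0.0979, 0.113], [0.5667, -0.076, 0.113]]
bar [[0.6308, -0.0817, 0.1], [0.6319, -0.0922, 0.1]]
```

jog_arm(motion=[[[-0.116,-0.041,0.08,0,0,0,1],[-0.116,-0.041,0.08,0,0,0,1],[-0.116,-0.041,0.08,0,0,0,1],[-0.116,-0.041,0.08,0,0,0,1],[-0.116,-0.041,0.08,0,0,0,1],[-0.116,-0.041,0.08,0,0,0,1],[-0.116,-0.041,0.08,0,0,0,1],[-0.116,-0.041,0.08,0,0,0,1]]], force=10)

```text
clock: 3.37
position: [0.5161, -0.0889, 0.1902]
ee_rot: [2.16, 2.281, 0.002]
force: [0.4, -0.4, -0.2]
width: 0.47
gripper_force: 0.0
```

Run:
```python
from h import *
im=get_image("wrist")
p=camera_params("wrist");cv2.imwrite("pics/w1.png",cv2.resize(im[:,:,::-1],(800,600),interpolation=cv2.INTER_CUBIC))
s=observe();print(s["position"],s["width"]);print(proj(p,s["position"]))
```

```text
[ 0.51604398 -0.08903783  0.19014382] 0.42465375162424795
[[258.22845411 241.84096484]]
```

View pics/w1.png

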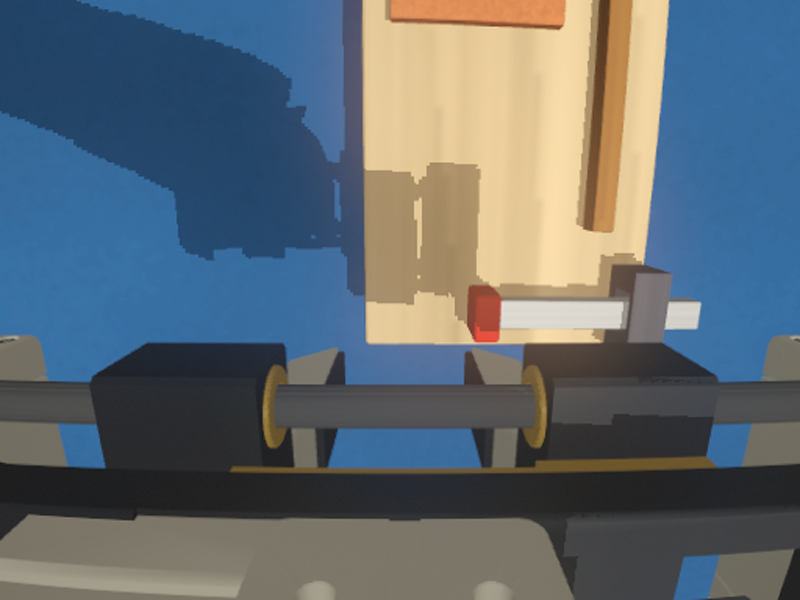

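The pad is clear ahead of the fingers (pad at columns 469–500, rows 288–340) and the ledge corner is at (367,342). I'll finish closing, then descend in front of it.

jog_arm(motion=[[[0,0,0,0,0,0,1],[0,0,0,0,0,0,1],[0,0,0,0,0,0,1],[0,0,0,0,0,0,1],[0,0,0,0,0,0,1],[0,0,0.03,0,0,0,1],[0,0,0.06,0,0,0,1],[0,0,0.085,0,0,0,1],[0,0,0.1,0,0,0,1],[0,0,0.1,0,0,0,1]]])

```text
clock: 4.25
position: [0.513, -0.0903, 0.0867]
ee_rot: [-2.16, -2.276, 0.006]
force: [-0.3, 0.7, 0.2]
width: 0.005
gripper_force: 0.0
```

Run:
```python
from h import *
p0={**camera_params("wrist")};k=1/1.5625
im=get_image("wrist");s=observe();print(s["position"],s["force"],s["width"])
# picture w1: pose 0.1 m higher
p0["T"]=np.array(p0["T"]);p0["T"][2,3]+=.19014-s["position"][2];p0["T"][:2,3]+=(np.array([.51604,-.08904])-s["position"][:2])
def t(n,pts,z): print(n,np.round(toz(p0,np.array(pts)*k,z),4).tolist())
t("corner",[(367,342),(363,10)],.08);t("pad top",[(476,288),(477,340),(500,340),(498,288)],.113);t("rail end",[(583,228)],.096);t("back",[(645,262),(666,10)],.08);t("plate lead",[(390,20),(563,27)],.088)
```

```text
[ 0.51407997 -0.090559    0.08844667] [-0.10750396  0.0521794   0.23160245] 0.004925582765653402
corner [[0.4937, -0.1121, 0.08], [0.4852, 0.0687, 0.08]]
pad top [[0.5506, -0.0693, 0.113], [0.5536, -0.097, 0.113], [0.5657, -0.0964, 0.113], [0.5618, -0.0687, 0.113]]
rail end [[0.608, -0.0369, 0.096]]
back [[0.6538, -0.055, 0.08], [0.6456, 0.0805, 0.08]]
plate lead [[0.4999, 0.0618, 0.088], [0.5882, 0.0641, 0.088]]
```

jog_arm(motion=[[[0.003,0.01,0,0,0,0,1],[0.003,0.017,0,0,0,0,1],[0.003,0.024,0,0,0,0,1],[0.003,0.031,0,0,0,0,1],[0.003,0.038,0,0,0,0,1],[0.003,0.045,0,0,0,0,1],[0.003,0.052,0,0,0,0,1],[0.003,0.059,0,0,0,0,1],[0.003,0.066,0,0,0,0,1],[0.003,0.072,0,0,0,0,1]]])

```text
clock: 5.13
position: [0.5877, -0.0839, 0.0895]
ee_rot: [2.163, 2.278, 0.0]
force: [-2.9, 0.6, 1.6]
width: 0.005
gripper_force: 1.4
```

Sliding friction is about 2–3 N. I'll continue slowly to the end stop.

jog_arm(motion=[[[0,0.003,0,0,0,0,1],[0,0.006,0,0,0,0,1],[0,0.009,0,0,0,0,1],[0,0.012,0,0,0,0,1],[0,0.015,0,0,0,0,1],[0,0.017,0,0,0,0,1]]])

```text
clock: 5.63
position: [0.6041, -0.0831, 0.0895]
ee_rot: [2.163, 2.278, -0.0]
force: [-1.3, -0.7, 1.5]
width: 0.005
gripper_force: 1.1
```

jog_arm(motion=[[[0,0.002,0,0,0,0,1],[0,0.004,0,0,0,0,1],[0,0.006,0,0,0,0,1],[0,0.008,0,0,0,0,1]]])

```text
clock: 5.97
position: [0.6054, -0.083, 0.0893]
ee_rot: [-2.158, -2.269, 0.011]
force: [-34.0, 0.9, 30.4]
width: 0.002
gripper_force: 18.4
```

jog_arm(motion=[[[0,-0.02,0,0,0,0,1],[0,-0.045,0,0,0,0,1],[0,-0.054,-0.03,0,0,0,1],[0,-0.054,-0.07,0,0,0,0],[0.01,-0.054,-0.1,0,0,0,0],[0.05,-0.054,-0.1,0,0,0,0],[0.09,-0.054,-0.1,0,0,0,0],[0.13,-0.054,-0.1,0,0,0,0],[0.17,-0.054,-0.1,0,0,0,0],[0.21,-0.054,-0.1,0,0,0,0]]])

```text
clock: 6.8
position: [0.5471, 0.1267, 0.1901]
ee_rot: [2.163, 2.278, 0.003]
force: [0.6, 0.2, 0.0]
width: 0.462
gripper_force: 0.0
```

jog_arm(motion=[[[0.04,0,0,0,0,0,0],[0.08,0,0,0,0,0,0],[0.107,0,0,0,0,0,0],[0.107,0,0,0,0,0,0],[0.107,0,0,0,0,0,0]]])

```text
clock: 7.22
position: [0.5412, 0.2338, 0.1894]
ee_rot: [-2.158, -2.283, -0.001]
force: [0.0, -0.5, 0.9]
width: 0.499
gripper_force: 0.0
```

Run:
```python
from h import *
s=observe();print(s["position"],s["ee_rot"],s["width"],s["force"])
im=get_image("top");p=camera_params("top")
for c in("top","side"):
    if c=="side":get_image(c)
    for r in silhouettes("plate",c)[:1]:
        f,g=fit([(camera_params(c),r["mask"])],box(-.045,.045,-.07,.07,.08,.088),[.544,.133,.03]);print(r["p"],f.x,np.abs(g(f.x)).mean())
a=im[100:240,80:380];cv2.imwrite("pics/t1.png",cv2.resize(a,None,fx=2.6,fy=2.6,interpolation=cv2.INTER_CUBIC)[:,:,::-1])
```

```text
[0.54121691 0.23377387 0.18936811] [-2.15808577e+00 -2.28284091e+00 -1.10923072e-03] 0.49930533596384896 [ 0.01757662 -0.51952845  0.86995642]
0.69 [0.54279907 0.13354211 0.04495889] 0.4900708408405881
0.7 [0.54320144 0.13697027 0.03739138] 0.6860996133410954
```

View pics/t1.png

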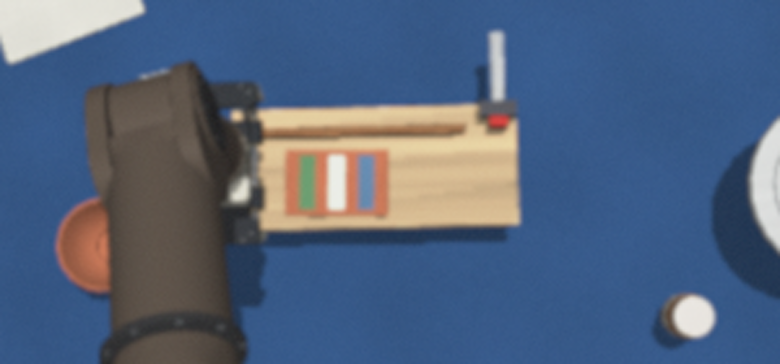

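The bolt pad now sits against its guide (crop 498,121), so it is fully back, and the plate is untouched at (286–388, 150–216). I'll lower the half-open fingers behind its trailing edge.

jog_arm(motion=[[[0,0,0.03,0,0,0,0],[0,0,0.06,0,0,0,0],[0,0,0.085,0,0,0,0],[0,0,0.098,0,0,0,0],[0,0,0.104,0,0,0,0],[0,0,0.104,0,0,0,0],[0,0,0.104,0,0,0,0]]])

```text
clock: 8.0
position: [0.5422, 0.2306, 0.0863]
ee_rot: [2.164, 2.277, 0.001]
force: [-0.0, 0.3, 0.8]
width: 0.5
gripper_force: 0.0
```

Run:
```python
from h import *
s=observe();print(s["position"],s["force"])
get_image("wrist");s=observe();print(s["position"],s["force"])
save("w2.png",get_image("wrist"))
```

```text
[0.54216934 0.23055545 0.08626373] [-0.01757782  0.3456315   0.76183399]
[0.54245305 0.23088016 0.08673134] [ 2.20114845 -0.58432364  0.37302506]
```

View pics/w2.png

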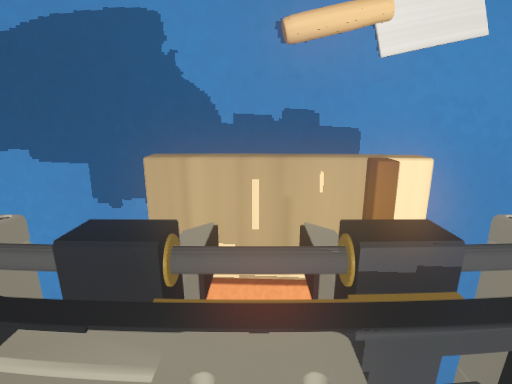

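The fingers are down behind the plate (its orange edge shows at row ≈275 between them) and clear of the rail. I'll lower 3 mm and push.

jog_arm(motion=[[[0,0,0.003,0,0,0,0],[-0.006,0,0.003,0,0,0,0],[-0.011,0,0.003,0,0,0,0],[-0.015,0,0.003,0,0,0,0],[-0.018,0,0.003,0,0,0,0],[-0.021,0,0.003,0,0,0,0],[-0.024,0,0.003,0,0,0,0],[-0.028,0,0.003,0,0,0,0],[-0.033,0,0.003,0,0,0,0],[-0.038,0,0.003,0,0,0,0]]])

```text
clock: 8.93
position: [0.5437, 0.1932, 0.0827]
ee_rot: [2.162, 2.279, 0.001]
force: [-0.2, 3.8, 1.8]
width: 0.502
gripper_force: 1.7
```

jog_arm(motion=[[[-0.006,0,0,0,0,0,0],[-0.012,0,0,0,0,0,0],[-0.018,0,0,0,0,0,0],[-0.024,0,0,0,0,0,0],[-0.03,0,0,0,0,0,0],[-0.036,0,0,0,0,0,0],[-0.042,0,0,0,0,0,0],[-0.048,0,0,0,0,0,0],[-0.054,0,0,0,0,0,0],[-0.06,0,0,0,0,0,0]]])

```text
clock: 9.77
position: [0.5467, 0.1329, 0.0826]
ee_rot: [-2.163, -2.278, -0.0]
force: [-0.2, 3.8, 3.0]
width: 0.499
gripper_force: 2.2
```

Run:
```python
from h import *
s=observe();print(s["position"],s["force"])
for c in("top","side"):
    save(c+"2.png",get_image(c))
    for r in silhouettes("plate",c)[:1]:
        f,g=fit([(camera_params(c),r["mask"])],box(-.045,.045,-.07,.07,.08,.088),[.544,.05,.05]);print(r["p"],f.x,np.abs(g(f.x)).mean())
```

```text
[0.5466568  0.13294928 0.08264764] [-0.15871607  3.82180722  2.9556541 ]
0.64 [0.55236105 0.03366057 0.1003388 ] 1.1851191669020504
0.65 [ 5.23156274e-01  4.59173219e-02 -1.45801803e-05] 2.6589563126203495
```

jog_arm(motion=[[[-0.006,0,0,0,0,0,0],[-0.012,0,0,0,0,0,0],[-0.018,0,0,0,0,0,0],[-0.024,0,0,0,0,0,0],[-0.03,0,0,0,0,0,0],[-0.036,0,0,0,0,0,0],[-0.042,0,0,0,0,0,0],[-0.048,0,0,0,0,0,0],[-0.054,0,0,0,0,0,0],[-0.06,0,0,0,0,0,0]]])

```text
clock: 10.8
position: [0.5497, 0.0728, 0.0826]
ee_rot: [-2.163, -2.278, -0.0]
force: [0.6, 0.7, -1.7]
width: 0.498
gripper_force: 0.6
```

jog_arm(motion=[[[-0.006,0,0,0,0,0,0],[-0.012,0,0,0,0,0,0],[-0.018,0,0,0,0,0,0],[-0.024,0,0,0,0,0,0],[-0.03,0,0,0,0,0,0],[-0.036,0,0,0,0,0,0],[-0.042,0,0,0,0,0,0],[-0.048,0,0,0,0,0,0],[-0.054,0,0,0,0,0,0],[-0.058,0,0,0,0,0,0]]])

```text
clock: 11.63
position: [0.5527, 0.0145, 0.0826]
ee_rot: [2.164, 2.278, -0.0]
force: [0.8, 0.8, -1.0]
width: 0.503
gripper_force: 0.6
```

Run:
```python
from h import *
s=observe();print(s["position"],s["force"],s["ee_rot"])
a=get_image("top")[110:200,200:330];cv2.imwrite("pics/t3.png",cv2.resize(a,None,fx=6,fy=6,interpolation=cv2.INTER_CUBIC)[:,:,::-1])
```

```text
[0.55271283 0.01449659 0.08257386] [ 0.80593352  0.82062017 -0.96184719] [ 2.16351331e+00  2.27759282e+00 -2.50543243e-04]
```

View pics/t3.png

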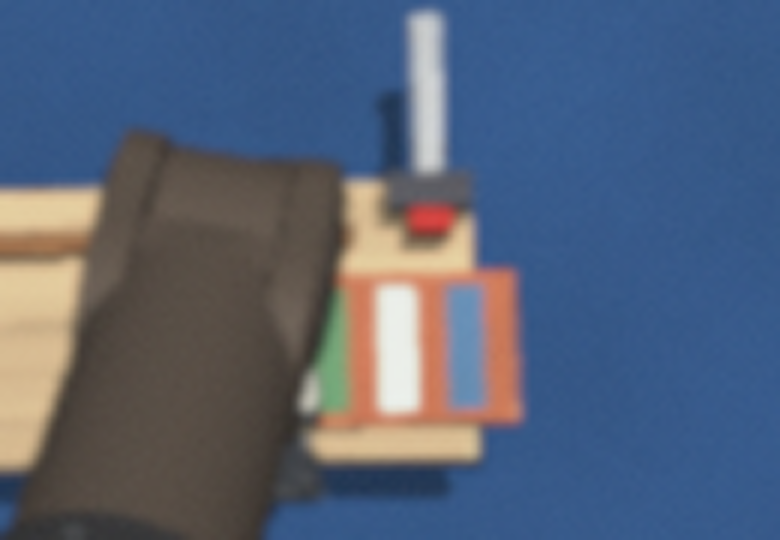

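The plate leads out past the end: lead edge (517,268)–(523,423), ledge end (476,200)–(482,460) in the crop. I'll compute how far it sticks out.

Run:
```python
from h import *
p=camera_params("top")
f=lambda pts:np.array(pts)/6+[200-.42,110-.42]
L=toz(p,f([(517,270),(522,421)]),.088);E=toz(p,f([(482,460),(475,200)]),.08)
P=toz(p,f([(482,271),(482,422)]),.088)
e=np.array([.0525,-.9986]); print(L,E,"out",(L[:,:2]@e).mean()-(E[:,:2]@e), "width", np.linalg.norm(L[0]-L[1]), "yaw",np.arctan2(-(L[1]-L[0])[1],-(L[1]-L[0])[0]))
```

```text
[[ 0.60409881 -0.13603054  0.088     ]
 [ 0.51510218 -0.14107264  0.088     ]] [[ 0.49211102 -0.1185596   0.08      ]
 [ 0.64639897 -0.11060369  0.08      ]] out [0.0235072  0.02335185] width 0.08913934462598445 yaw 0.05659447565193544
```

jog_arm(motion=[[[-0.003,0,0,0,0,0,0],[-0.006,0,0,0,0,0,0],[-0.009,0,0,0,0,0,0],[-0.012,0,0,0,0,0,0],[-0.015,0,0,0,0,0,0],[-0.018,0,0,0,0,0,0],[-0.02,0,0,0,0,0,0],[-0.022,0,0,0,0,0,0],[-0.023,0,0,0,0,0,0],[-0.023,0,0,0,0,0,0]]])

```text
clock: 12.52
position: [0.5539, -0.0078, 0.0826]
ee_rot: [2.163, 2.278, -0.0]
force: [0.3, 0.6, 0.0]
width: 0.501
gripper_force: 0.3
```

Run:
```python
from h import *
s=observe();print(s["position"],s["force"],s["ee_rot"])
a=get_image("top")[110:200,200:330];cv2.imwrite("pics/t4.png",cv2.resize(a,None,fx=6,fy=6,interpolation=cv2.INTER_CUBIC)[:,:,::-1])
```

```text
[ 0.55391414 -0.00780606  0.08257448] [0.30360817 0.55250144 0.02995238] [ 2.16319566e+00  2.27792586e+00 -8.93726422e-05]
```

View pics/t4.png

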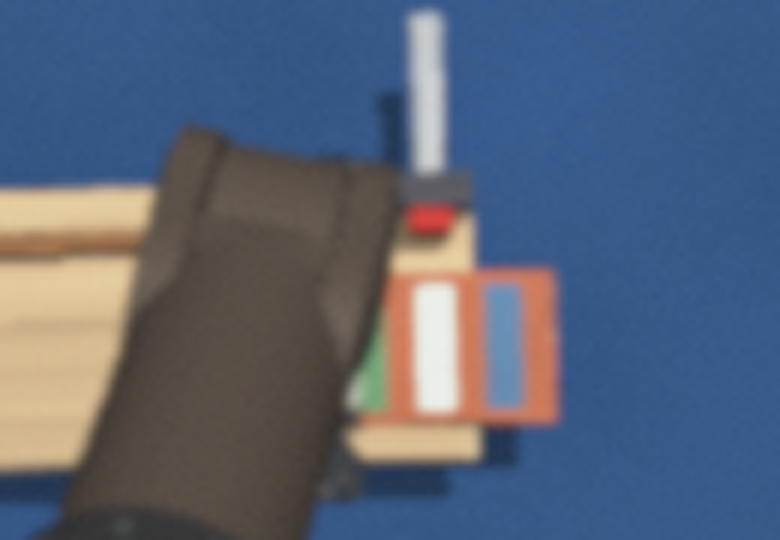

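Lead edge is now at (554,270)–(560,421), about 45.5 mm out and square. One small nudge, then back off and up.

jog_arm(motion=[[[-0.001,0,0,0,0,0,0],[-0.0015,0,0,0,0,0,0],[-0.0015,0,0,0,0,0,0],[0.004,0,0,0,0,0,0],[0.015,0,0,0,0,0,0],[0.025,0,0,0,0,0,0],[0.03,0,-0.02,0,0,0,0],[0.03,0,-0.06,0,0,0,0],[0.04,0,-0.1,0,0,0,0],[0.08,0,-0.12,0,0,0,0]]])

```text
clock: 13.4
position: [0.5519, 0.0649, 0.206]
ee_rot: [2.168, 2.266, 0.004]
force: [2.0, -0.6, 0.7]
width: 0.5
gripper_force: 0.0
```

jog_arm(motion=[[[0.04,0,0,0,0,0,0],[0.08,0,0,0,0,0,0],[0.1,0,0,0,0,0,0],[0.1,0,0,0,0,0,0],[0.1,0,0,0,0,0,0]]])

```text
clock: 13.82
position: [0.5438, 0.1722, 0.2009]
ee_rot: [-2.158, -2.283, 0.001]
force: [0.2, -0.7, -0.4]
width: 0.499
gripper_force: 0.0
```

Run:
```python
from h import *
s=observe();print(s["clock"],s["position"],s["force"])
im=get_image("top");p=camera_params("top")
r=silhouettes("plate","top")[0];f,g=fit([(p,r["mask"])],box(-.045,.045,-.07,.07,.08,.088),[.556,-.09,.05]);print(r["p"],f.x,np.abs(g(f.x)).mean())
q=f.x;e=np.array([.0525,-.9986]);E=np.array([.569,-.1146]) # ledge end, from the same top picture
lead=pose_pts(q,[[0,-.07,.084]])[0,:2];print("out",(lead-E)@e)
a=im[110:230,80:330];cv2.imwrite("pics/t5.png",cv2.resize(a,None,fx=3.2,fy=3.2,interpolation=cv2.INTER_CUBIC)[:,:,::-1])
```

```text
13.8167 [0.5438288  0.17221311 0.20088118] [ 0.22512155 -0.65275594 -0.40331655]
0.59 [ 0.55848105 -0.09200021  0.07528115] 0.46607439818353014
out 0.046860023930144726
```

View pics/t5.png

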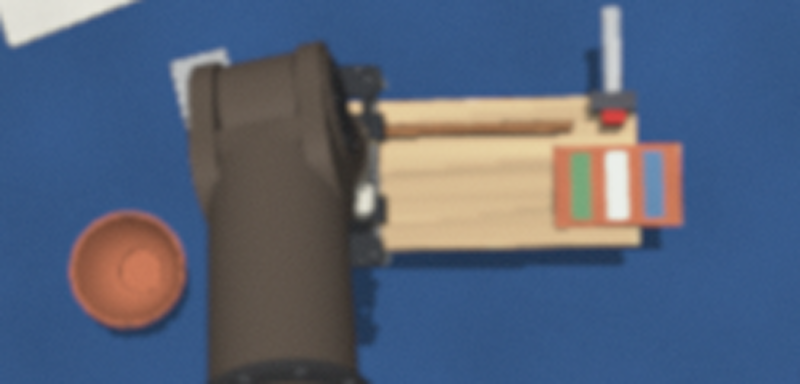

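The plate lies flat at (555–682, 144–226), square with the ledge and about 47 mm out. The bolt is fully back, the bowl and spatula are where they were, and the arm is clear. Handing in.

```bash
python3 -c "
from cell import *
print(sign_off())"
```

```text
the job is handed in; nothing more can be done
None
```

The job is handed in: the bolt was pushed back to its end stop first, then the plate was pushed about 47 mm (a third of its length) past the ledge's open end, flat and square, without touching the bowl, jar or spatula, at about 14 s of the 54 s allowed.

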